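Re-ink the rubber stamp on its sprung pad

TASK

Re-ink the hand stamp: pick it up by its wooden knob, set it squarely into the well of the grey inking dock, and press it down firmly, without ramming it, until the sprung red pad is fully down against its stop. Finish still holding the stamp pressed down there with the fingers, not letting go, and leave the ink bottle, eraser, binder clip and sharpener where they are.

Things in the scene. Friction and masses are not known exactly. Their poses are not given: they have to be found in the camera images.
- stamp: Office hand stamp, upright and loose, 50 g. Oblong pale wooden base 22 (x) x 40 (y) mm with a red rubber sheet below, base top 17 mm above the underside; above it a round turned brown knob on the z axis from 17 to 64 mm up, at most 24 mm across about 50 mm up and narrower below. Origin: centre of the underside of the rubber; z up, y along the 40 mm side. Either way round fits the well.
- dock: Inking dock fixed to the worktop: grey block 66 (x) x 86 (y) mm, top 30 mm above the worktop, on a dark foot 80 x 100 x 6 mm. In the middle of its top a well 26 (x) x 44 (y) mm with a 2 mm chamfer, flanked by two white lines along y. Origin: centre of the underside; z up, y along the 44 mm side of the well.
- dock_mouth (a point): Centre of the well's mouth, level with the dock's top face (30 mm above the worktop).
- pad_top (a point): Centre of the top of the sprung red pad inside the well: 4 mm below the mouth at rest, 14 mm below it when fully down. The stamp's base stands 3 mm proud of the dock's top when the pad is fully down. Moves with the pad.
- pad (a joint): How far the sprung pad is pressed down, m: 0 at rest, 0.010 fully down on its hard stop. The spring pushes up with about 4 N at rest, rising evenly to 8 N fully down; it returns if released. To be firmly on the stop the stamp must press with more than 10 N in all; about 15 N is right, over 45 N is ramming.
- ink_bottle: Bystander: square dark blue ink bottle with black cap, 42 x 42 x 55 mm, standing near the work (another, not listed, stands far back). Origin: centre of its underside.
- eraser: Bystander: blue and white eraser, 19 x 42 x 12 mm. Origin: centre of its underside.
- clip: Bystander: black binder clip, 18 x 26 x 25 mm. Origin: centre of its underside.
- sharpener: Bystander: small wedge pencil sharpener, 16 x 26 x 13 mm. Origin: centre of its underside.
Not all that is in view belongs to the job. There is more than one size of the stamp; the job needs the largest.

How it is judged (in metres and radians):
On the way, in this order (a step that is already met when the one before it is completed fails the run):
1. the stamp is lifted by the fingers, its underside more than 33 mm above the worktop (height (world z) of stamp above 0.033 m and contact force between the fingers and stamp above 0.5 N), for 0.1 s.
2. the stamp's base is in the well (underside below the dock's top) and the pad has begun to give (horizontal distance between stamp and dock_mouth below 0.005 m and angle between the y axis of stamp and the y axis of dock, either way round below 0.12 rad and angle between stamp's own z axis and vertical below 0.12 rad and z of stamp in the frame of dock_mouth below -0.003 m and value of joint pad above 0.002 m).
At the end, for the whole second after the job is handed in: The stamp is at rest, upright and lined up with the well (0.12 rad), centred within 5 mm; the pad is pressed past 9 of its 10 mm, the stamp presses on the dock with 10 to 45 N, the fingers still hold it, and each bystander is within 20 mm of its start (horizontal distance between stamp and dock_mouth below 0.005 m and angle between the y axis of stamp and the y axis of dock, either way round below 0.12 rad and angle between stamp's own z axis and vertical below 0.12 rad and value of joint pad above 0.009 m and contact force between stamp and dock between 10 and 45 N and z of stamp in the frame of dock_mouth below -0.012 m and contact force between the fingers and stamp above 2 N and linear speed of stamp below 0.01 m/s and distance of each of ink_bottle, eraser, clip, sharpener from where it was at the start of the episode below 0.02 m); the arm keeps its last pose, push and grip.
It fails at once if the stamp is rammed: more than 45 N between stamp and dock (contact force between stamp and dock above 45 N).
It fails at once if a bystander is pushed more than 20 mm or knocked over (distance of any of ink_bottle, eraser, clip, sharpener from where it was at the start of the episode above 0.02 m or angle between any of ink_bottle, eraser, clip, sharpener's own z axis and vertical above 0.5 rad).
It also fails if it takes over 51 s, if anything falls off the work surface, if the arm or the gripper's body presses on something with over 40 N, if the wrist force passes 120 N, or if a joint passes its speed limit or range.

ROBOT

A 6-joint arm with a two-finger parallel gripper is mounted at the origin on a cart in front of the work surface, level with it; the furniture and walls round the work are solid. World frame = base frame: x ahead of the robot, y to its left, z up, the work surface at z = 0. Lengths are in mm, angles in rad, forces in N, time in s.
With the tool pointing down it reaches from about 300 to 775 mm from the base axis. Payload 14.6 kg.
Tool frame: the origin (TCP) lies between the finger pads; the fingertips stand manip.tip_reach ahead of it and the grasp point (between the pads) lies 5 mm behind it (manip.tip_reach is the distance from the TCP to the fingertips, in mm); z points along the fingers, y is the line along which they close (so a half turn about z gives the same grasp; the last joint's range is limited). The gripper opens to 94 mm and grips with 3 to 60 N. Pads are 16 mm wide; open, the fingers measure 119 mm over their backs; the gripper's body (75 mm by 177 mm) begins 78 mm behind the grasp point.
Start: joints at [1.078, 0.3, 1.521, -0, 1.321, -0.067], TCP at [227.173, 500.881, 219.446] pointing down, gripper open.
Joint ranges: [-3.03, 3.03], [-0.79, 2.21], [0.23, 2.52], [-1.04, 4.18], [0, 3.07], [-2.55, 2.55]. Speed limits (rad/s): [2.22, 2.22, 2.57, 3.14, 3.14, 3.14].

INTERFACE

Orientations are given as [roll, pitch, yaw] about the fixed x, y, z axes, in that order (R = Rz(yaw) Ry(pitch) Rx(roll)).
In Python, from cell import manip gives the robot as it stands. The module is installed in compiled form; this text tells all that it offers.
- The arm moves only by the shell command python3 -m creep 'ROWS' [FORCE]. ROWS is JSON, a list of rows, each a list of 3 entries, a list of its own where there are three numbers: the opening, from -1 (shut) to 1 (fully open), then the shift along the tool's x, y, z in cm, then the turn about the tool's z in units of 5 degrees (1.0 is 5 degrees). In form: [[grip, [tx, ty, tz], roll], ...]. A call has 1 to 12 rows; each row is the pose to reach, as a shift and turn from the pose commanded when the call began, along the tool's axes at that moment; what a row does not reach only later rows make up. A row lasts 1/10 s, in which the tool goes at most 50 mm and 8.59 degrees, less where a joint would pass 70% of its speed; a pose out of reach is approached as far as the arm can. A call with a gripper value outside its range is refused whole. The fingers move at their own pace and stop on an object; FORCE is the grip in N (left out, the last holds). Time passes only in rows, so rows that repeat a pose let the fingers close. It gives the time, the measured TCP pose, the force, the opening and the grip force at its end, in the units of the state.
- manip.read_state(): the state, without advancing time (a new reading comes with each control period).
- manip.camera(name): name is "scene" or "top"; returns the picture (480x640x3 uint8, red, green, blue); there is no depth.
- manip.camera_params(name): a dict with "fovy" (degrees; the focal length in pixels is half the picture's height over the tangent of half this angle, whatever the lens; pixels are square), "cx", "cy" (the principal point, pixels), "origin" and "attitude" of the camera in the world. Camera axes: x right, y down, z forward; pixel columns grow to the right and rows downward; lengths in mm; the calibration is good to about 2 mm. A picture is of the moment at which its call begins. camera_params takes no time and is no camera call.
- manip.sign_off(): hands the job in; it is judged then, once.
The state is a dict: "clock": time; "joints": joint angles; "qd": joint speeds; "effort": joint torques, N m; "eef_pos": TCP position; "eef_rot": TCP orientation; "wrist_force": force on the tool from outside, world axes, zero at the start; "moment": the same for the moment, N m; "finger_gap": finger opening in mm; "finger_force": force on a finger pad.
Only numpy, scipy, OpenCV 4.12 (cv2) and the standard library are available. Lean on these libraries where they do the work, as an engineer would, in place of code of your own. Each camera call takes 0.05 s, during which the arm holds its last target. There are 200 camera calls.

## Working session

There is one attempt and no reset: what is moved stays moved. The work goes in short steps, Python scripts to look and compute and a shell command to move; the robot and the scene stay as the last step left them, time stands still between calls to the robot, and variables do not carry over. Pictures are saved under pics/ and viewed, at most 10 in all, crops included, and the job is handed in when it is done.

```bash
mkdir -p pics
cat > h.py <<'E'
import numpy as np, cv2
from scipy.spatial.transform import Rotation as R
from cell import manip
def cam(n,f):
    im=manip.camera(n); cv2.imwrite(f,im[:,:,::-1]); return im
def ray(n,u,v,z):
    p=manip.camera_params(n); f=240/np.tan(np.radians(p["fovy"])/2)
    A=np.array(p["attitude"]); M=A if A.shape==(3,3) else R.from_euler('xyz',A).as_matrix()
    d=M@[(u-p["cx"])/f,(v-p["cy"])/f,1]; o=np.array(p["origin"])
    return o+d*(z-o[2])/d[2]
E
python3 - <<'E'
from h import *
for n in("scene","top"):
    cam(n,f"pics/{n}0.png"); print(n,manip.camera_params(n))
print(manip.tip_reach,manip.read_state())
E
```

```text
scene {'fovy': 42.05506368848394, 'cx': 324.4889804544064, 'cy': 235.33831437486504, 'origin': array([ 765.1596388 ,  537.89497447, 1164.20203551]), 'attitude': array([-2.57590595, -0.01134323,  2.92953612])}
top {'fovy': 47.65669548764686, 'cx': 325.88805749698645, 'cy': 246.58835436459657, 'origin': array([279.09243478, -80.86052319, 923.0304049 ]), 'attitude': array([-2.75305332,  0.00533429, -1.71243276])}
14.0 {'clock': 0.1, 'joints': array([ 1.07842481e+00,  3.00424523e-01,  1.52152990e+00, -1.32669695e-05,
        1.32071158e+00, -6.65917407e-02]), 'qd': array([ 1.47618981e-04,  9.50811368e-05, -1.46145357e-03,  1.78576122e-04,
       -1.66178348e-03,  2.69000175e-04]), 'effort': array([-1.59508098e-03, -5.32637787e+01, -3.53282726e+01,  7.08582345e-02,
        2.34507979e-02, -3.44784723e-05]), 'eef_pos': array([227.06002166, 500.69115139, 218.93352343]), 'eef_rot': array([-3.14052082e+00, -5.86014215e-05,  2.71581613e+00]), 'wrist_force': array([-0.23408682,  0.5636545 ,  0.0501243 ]), 'moment': array([-0.00042871,  0.01242263, -0.01778414]), 'finger_force': 0.0, 'finger_gap': 93.97716423927643}
```

View pics/top0.png

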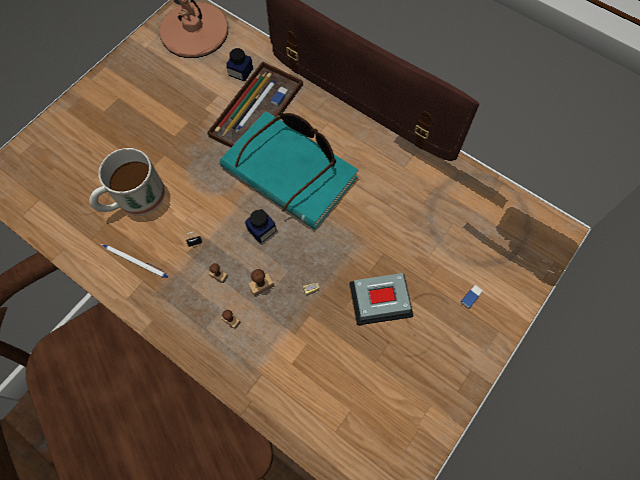

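View pics/scene0.png

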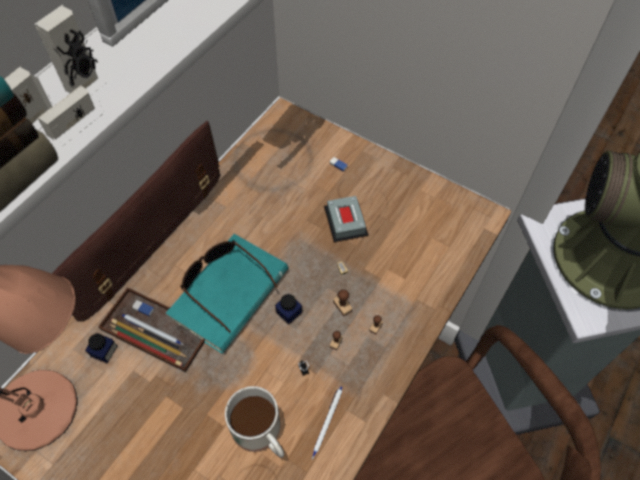

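Top view: there are three stamps, at (260,282), (217,271) and (229,318). The one at (260,282) looks largest, so I take it as the target; it is also the largest in the scene view, at (343,301). The dock is at (382,298), the bottle at (261,226), the sharpener at (311,288), the clip at (193,240) and the eraser at (472,296). I'll confirm this in an enlarged crop.

Run:
```python
from h import *
t=cv2.imread("pics/top0.png"); 
cv2.imwrite("pics/crop.png",cv2.resize(t[205:345,195:425],None,fx=3.4,fy=3.4,interpolation=cv2.INTER_CUBIC))
s=cv2.imread("pics/scene0.png")
a=cv2.resize(t[255:335,200:290],None,fx=5,fy=5); 
def masks(n,im):
    hsv=cv2.cvtColor(im,cv2.COLOR_BGR2HSV)
    red=((hsv[...,0]<6)|(hsv[...,0]>174))&(hsv[...,1]>190)&(hsv[...,2]>120)
    c=cv2.findContours(red.astype(np.uint8),cv2.RETR_EXTERNAL,cv2.CHAIN_APPROX_NONE)[0]
    for k in c:
        if cv2.contourArea(k)>40:
            r=cv2.minAreaRect(k); print(n,"red",r)
            w=np.array([ray(n,u,v,26)[:2] for u,v in cv2.boxPoints(r)]); print(w.round(1),w.mean(0))
masks("top",t);masks("scene",s)
for n,p in(("top",[(260,274),(217,267),(229,314),(382,297),(261,222),(311,288),(193,240),(472,296)]),("scene",[(343,295),(336,335),(376,320),(347,216),(289,302),(342,267),(305,367),(338,164)])):
    for (u,v),z in zip(p,(55,35,35,30,40,6,12,6)): print(n,u,v,ray(n,u,v,z).round(0))
```

```text
top red ((382.0519714355469, 294.838134765625), (12.772804260253906, 23.568862915039062), 81.25383758544922)
[[ 551.8 -190.8]
 [ 552.4 -231.8]
 [ 529.6 -230.9]
 [ 529.  -190.3]] [ 540.71781508 -210.93862227]
scene red ((345.7941589355469, 214.176513671875), (11.884244918823242, 7.276068687438965), 75.96376037597656)
[[ 550.5 -225.4]
 [ 534.1 -226.9]
 [ 535.  -195.6]
 [ 551.2 -194.2]] [ 542.70574889 -210.52481449]
top 260 274 [598.  -9.  55.]
top 217 267 [629.  66.  35.]
top 229 314 [542.  51.  35.]
top 382 297 [ 536. -210.   30.]
top 261 222 [701. -19.  40.]
top 311 288 [577. -92.   6.]
top 193 240 [697. 109.  12.]
top 472 296 [ 522. -370.    6.]
scene 343 295 [598.  -3.  55.]
scene 336 335 [628.  69.  35.]
scene 376 320 [544.  54.  35.]
scene 347 216 [ 542. -203.   30.]
scene 289 302 [705. -18.  40.]
scene 342 267 [578. -93.   6.]
scene 305 367 [698. 112.  12.]
scene 338 164 [ 524. -368.    6.]
```

View pics/crop.png

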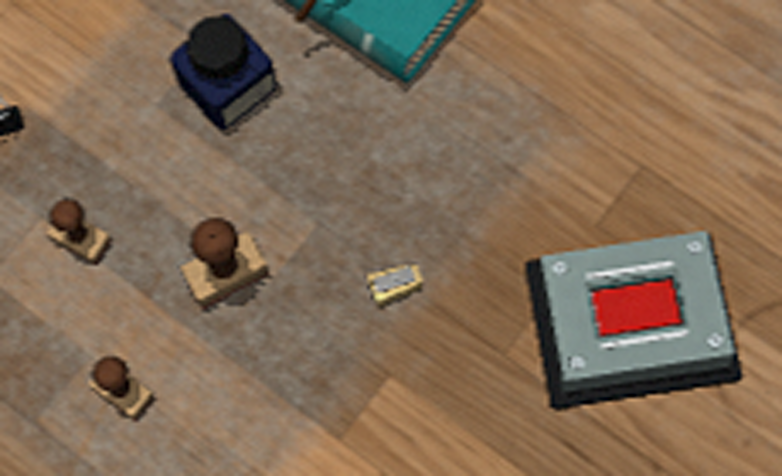

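The crop confirms it: the stamp at crop (215,240) is clearly the largest of the three, and its knob and base fit the 24 mm and 40 mm sizes. The dock is at crop (635,310). Next I'll refine the stamp's axis and yaw, and the dock's yaw.

Run:
```python
from h import *
t=cv2.imread("pics/top0.png"); s=cv2.imread("pics/scene0.png")
def big(m): 
    c=cv2.findContours(m.astype(np.uint8),cv2.RETR_EXTERNAL,cv2.CHAIN_APPROX_NONE)[0]; return max(c,key=cv2.contourArea)
# dock top grey face
h=cv2.cvtColor(t,cv2.COLOR_BGR2HSV); roi=np.zeros(h.shape[:2],bool); roi[260:335,335:425]=1
k=big(roi&(h[...,1]<70)&(h[...,2]>95)); r=cv2.minAreaRect(k)
w=np.array([ray("top",u,v,30)[:2] for u,v in k[:,0]],np.float32); print("dock grey px",r,"world",cv2.minAreaRect(w))
vis=cv2.cvtColor(t,cv2.COLOR_BGR2RGB)*0
out=[]
for n,im,(x0,x1,y0,y1) in(("top",t,(235,285,260,300)),("scene",s,(322,362,280,322))):
    h=cv2.cvtColor(im,cv2.COLOR_BGR2HSV).astype(int); roi=np.zeros(h.shape[:2],bool); roi[y0:y1,x0:x1]=1
    pale=roi&(h[...,1]>85)&(h[...,2]>125)&(h[...,0]<25)
    knob=roi&(h[...,2]<110)&(h[...,1]>110)&(h[...,0]<20)
    if pale.any():
        k=big(pale); w=np.array([ray(n,u,v,15)[:2] for u,v in k[:,0]],np.float32)
        print(n,"pale",cv2.minAreaRect(k),"world z15",cv2.minAreaRect(w))
    if knob.any():
        k=big(knob); print(n,"knob",cv2.boundingRect(k))
    c=im[y0:y1,x0:x1].copy(); d=c.copy(); d[pale[y0:y1,x0:x1]]=(0,255,0); d[knob[y0:y1,x0:x1]]=(255,0,255)
    out.append(np.hstack([cv2.resize(q,(390,290),interpolation=cv2.INTER_NEAREST) for q in(c,d)]))
cv2.imwrite("pics/c2.png",np.vstack(out))
```

```text
dock grey px ((381.9594421386719, 294.2432861328125), (37.3790283203125, 51.41566848754883), 81.02737426757812) world ((540.9598999023438, -210.10928344726562), (66.24657440185547, 86.20806121826172), 0.9790894985198975)
top pale ((253.00001525878906, 286.5), (10.733125686645508, 6.7082037925720215), 63.43495178222656) world z15 ((591.236083984375, 8.681771278381348), (20.01811981201172, 11.652673721313477), 19.808826446533203)
top knob (252, 269, 14, 18)
scene pale ((342.10809326171875, 303.64862060546875), (19.115581512451172, 9.998918533325195), 53.97262954711914) world z15 ((598.4588623046875, -4.16911506652832), (21.18800163269043, 40.57627868652344), 20.84744644165039)
scene knob (338, 290, 10, 16)
```

View pics/c2.png

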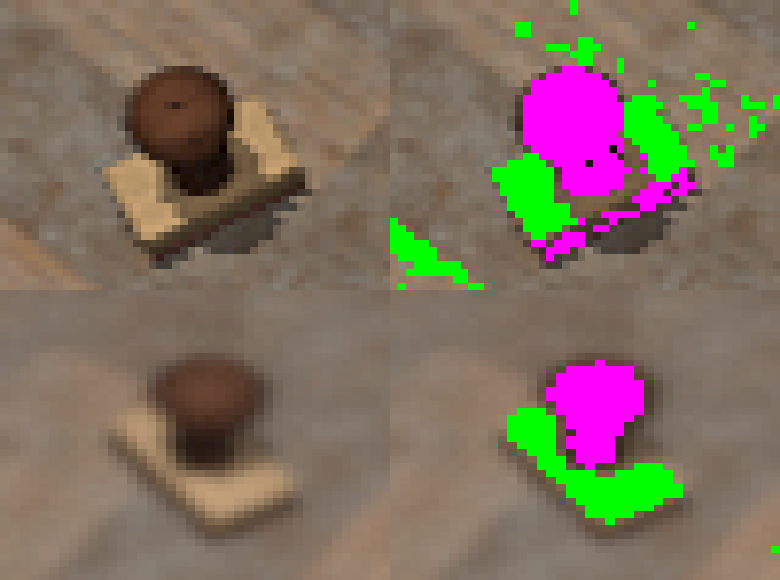

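```bash
cat >> h.py <<'E'
def rel(x,y,z,yawdeg):
    s=manip.read_state(); M=R.from_euler('xyz',s["eef_rot"]).as_matrix()
    d=M.T@(np.array([x,y,z])-s["eef_pos"])
    dy=(np.degrees(s["eef_rot"][2])-yawdeg+180)%360-180
    print("tool shift cm",(d/10).round(2),"roll units",round(dy/5,2),"pos",s["eef_pos"].round(1),"yaw",np.degrees(s["eef_rot"]).round(2),"F",s["wrist_force"].round(1),"gap",round(s["finger_gap"],1),"ff",round(s["finger_force"],1),"t",s["clock"])
E
python3 - <<'E'
from h import *
w=np.array([ray("top",u,v,17)[:2] for u,v in((248.2,283.4),(254.2,293.5),(274.1,284.1),(269,273.8))]); print(w.round(1),w.mean(0))
e=np.r_[w[3]-w[0],w[2]-w[1]].reshape(2,2);print(np.degrees(np.arctan2(e[:,1],e[:,0])))
print(ray("top",258.1,275.9,52),ray("scene",338+5-.3,295,52))
rel(598,-5.5,120,110.8)
E
```

```text
[[597.4  16.3]
 [577.5   7.6]
 [589.6 -28.6]
 [609.9 -21.6]] [593.60101216  -6.57897212]
[-71.72584048 -71.39472059]
[596.04291041  -5.24551273  52.        ] [598.30811868  -4.93250228  52.        ]
tool shift cm [-54.69 -30.77   9.92] roll units 8.96 pos [227.1 500.7 218.9] yaw [-179.94   -0.    155.6 ] F [-0.2  0.6  0.1] gap 94.0 ff 0.0 t 0.1
```

```bash
python3 -m creep '[[1,[-54.5,-30.7,0],9.2],[1,[-54.5,-30.7,0],9.2],[1,[-54.5,-30.7,0],9.2],[1,[-54.5,-30.7,0],9.2],[1,[-54.5,-30.7,0],9.2],[1,[-54.5,-30.7,0],9.2],[1,[-54.5,-30.7,0],9.2],[1,[-54.5,-30.7,0],9.2],[1,[-54.5,-30.7,0],9.2],[1,[-54.5,-30.7,0],9.2],[1,[-54.5,-30.7,0],9.2],[1,[-54.5,-30.7,0],9.2]]'; python3 -c "
from h import *
rel(596.5,-5.5,120,109.5)"
```

```text
clock: 1.3
eef_pos: [582.4, 14.8, 219.2]
eef_rot: [-3.141, -0.0, 1.913]
wrist_force: [-0.5, 0.6, 0.2]
finger_gap: 94.2
finger_force: 0.0
tool shift cm [-2.39  0.65  9.92] roll units 0.02 pos [582.4  14.8 219.2] yaw [-1.7998e+02 -1.0000e-02  1.0959e+02] F [-0.5  0.6  0.2] gap 94.2 ff 0.0 t 1.3
```

```bash
python3 -m creep '[[1,[0,0,0],0],[1,[0,0,0],0],[1,[0,0,0],0]]' >/dev/null; python3 -c "
from h import *
rel(596.5,-5.5,45,109.5)"
```

```text
tool shift cm [-2.7   0.68 17.43] roll units 0.03 pos [581.1  17.6 219.3] yaw [-1.7997e+02 -2.0000e-02  1.0964e+02] F [0.4 0.4 0.1] gap 93.8 ff 0.0 t 1.6
```

```bash
python3 -m creep '[[1,[-2.7,0.7,0],0],[1,[-2.7,0.7,4],0],[1,[-2.7,0.7,8],0],[1,[-2.7,0.7,11],0],[1,[-2.7,0.7,11],0],[1,[-2.7,0.7,11],0],[1,[-2.7,0.7,11],0]]' >/dev/null; python3 -c "
from h import *
rel(596.5,-5.5,45,109.5)
a=cam('scene','pics/s1.png')[240:340,290:390];b=cam('top','pics/t1.png')[230:330,210:310]
cv2.imwrite('pics/c3.png',np.hstack([cv2.resize(q,(400,400),interpolation=cv2.INTER_CUBIC)[:,:,::-1] for q in(a,b)]))"
```

```text
tool shift cm [ 0.09 -0.16  6.68] roll units 0.03 pos [598.1  -5.8 111.8] yaw [1.7983e+02 7.0000e-02 1.0965e+02] F [ 0.6 -0.2 -0.1] gap 94.1 ff 0.0 t 2.3
```

View pics/c3.png

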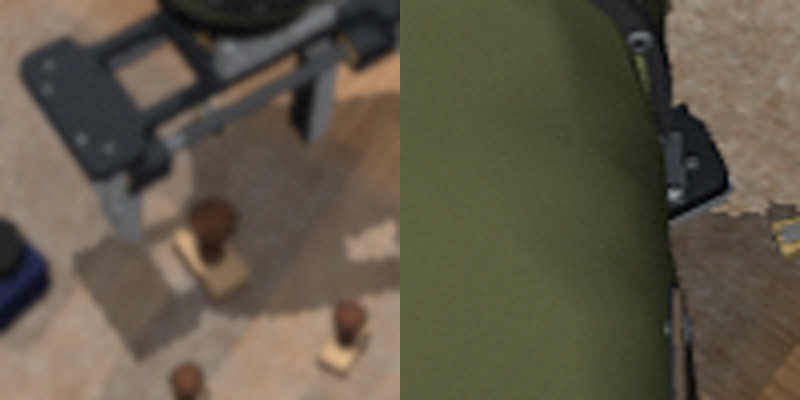

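The scene crop shows the fingers straddling the large stamp at crop (212,245), with the bottle well clear; in the top view the arm hides the stamp. Next I descend and close.

```bash
python3 -m creep '[[1,[0.1,-0.1,2],0],[1,[0.1,-0.1,4],0],[1,[0.1,-0.1,5.5],0],[1,[0.1,-0.1,6.5],0],[1,[0.1,-0.1,6.6],0],[1,[0.1,-0.1,6.6],0],[1,[0.1,-0.1,6.6],0]]'; python3 -m creep '[[0,[0,0,0],0],[-0.4,[0,0,0],0],[-0.6,[0,0,0],0],[-1,[0,0,0],0],[-1,[0,0,0],0],[-1,[0,0,0],0],[-1,[0,0,0],0],[-1,[0,0,0],0],[-1,[0,0,0],0],[-1,[0,0,0],0]]' 40; python3 -c "
from h import *
rel(596.5,-5.5,45,109.5)"
```

```text
clock: 3.1
eef_pos: [596.5, -5.7, 44.4]
eef_rot: [3.14, 0.001, 1.913]
wrist_force: [-0.1, 0.7, -0.0]
finger_gap: 93.8
finger_force: 0.0
clock: 4.1
eef_pos: [596.0, -5.7, 43.4]
eef_rot: [-3.142, 0.0, 1.913]
wrist_force: [0.5, -0.2, -0.8]
finger_gap: 21.7
finger_force: 40.0
tool shift cm [ 0.01  0.05 -0.16] roll units 0.02 pos [596.   -5.7  43.4] yaw [-180.     0.   109.6] F [ 0.5 -0.2 -0.8] gap 21.7 ff 40.0 t 4.1
```

```bash
python3 -m creep '[[-1,[0,0,-1],0],[-1,[0,0,-3],0],[-1,[0,0,-6],0],[-1,[0,0,-8],0],[-1,[0,0,-8],0],[-1,[0,0,-8],0],[-1,[0,0,-8],0]]'; python3 -c "
from h import *
rel(541.5,-210.3,124,91)"
```

```text
clock: 4.8
eef_pos: [595.4, -5.7, 122.3]
eef_rot: [-3.14, -0.001, 1.913]
wrist_force: [-1.2, -0.4, -1.6]
finger_gap: 21.9
finger_force: 40.0
tool shift cm [-17.46 -11.95  -0.17] roll units 3.72 pos [595.4  -5.7 122.3] yaw [-1.799e+02 -4.000e-02  1.096e+02] F [-1.2 -0.4 -1.6] gap 21.9 ff 40.0 t 4.8
```

```bash
python3 -m creep '[[-1,[-4,-2.7,0],0.8],[-1,[-8,-5.4,0],1.6],[-1,[-12,-8.2,0],2.5],[-1,[-15,-10.2,0],3.2],[-1,[-16.8,-11.5,0],3.6],[-1,[-17.4,-11.9,0],3.7],[-1,[-17.4,-11.9,0],3.7],[-1,[-17.4,-11.9,0],3.7],[-1,[-17.4,-11.9,0],3.7],[-1,[-17.4,-11.9,0],3.7]]'; python3 -c "
from h import *
rel(541.5,-210.3,85,91)
a=cam('scene','pics/s2.png')[170:250,305:385];b=cam('top','pics/t2.png')[250:330,340:420]
cv2.imwrite('pics/c4.png',np.hstack([cv2.resize(q,(400,400),interpolation=cv2.INTER_CUBIC)[:,:,::-1] for q in(a,b)]))"
```

```text
clock: 5.8
eef_pos: [542.6, -208.6, 123.4]
eef_rot: [-3.142, -0.0, 1.592]
wrist_force: [0.0, -0.4, -0.8]
finger_gap: 22.1
finger_force: 40.0
tool shift cm [-0.17 -0.11  3.84] roll units 0.04 pos [ 542.6 -208.6  123.4] yaw [-180.    -0.    91.2] F [ 0.  -0.4 -0.8] gap 22.1 ff 40.0 t 5.8
```

View pics/c4.png

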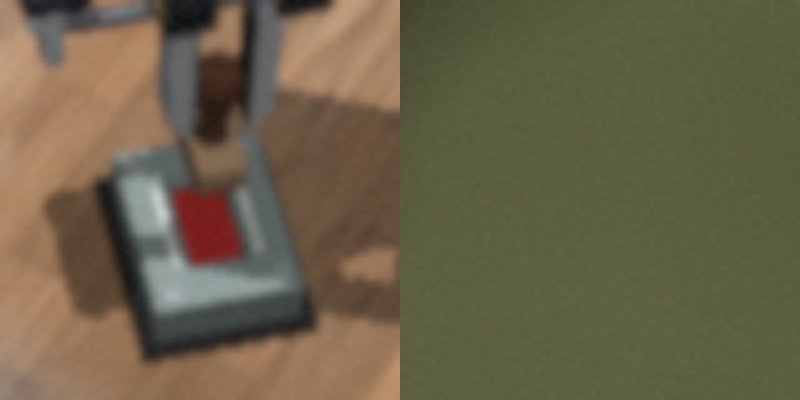

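The scene crop shows the stamp held upright over the dock: base front edge around crop (218,180), pad at (210,225). The top view is blocked by the arm. I'll lower it to just above the mouth, then compare the base with the dock in the scene view.

```bash
python3 -m creep '[[-1,[-0.1,-0.1,1],0],[-1,[-0.1,-0.1,2.5],0],[-1,[-0.1,-0.1,3.7],0],[-1,[-0.1,-0.1,4],0],[-1,[-0.1,-0.1,4],0],[-1,[-0.1,-0.1,4],0],[-1,[-0.1,-0.1,4],0]]'; python3 -c "
from h import *
rel(541.5,-210.3,75,91)
ims=[manip.camera('scene').astype(float) for _ in range(6)]
a=np.mean(ims,0).astype(np.uint8); cv2.imwrite('pics/s3.png',a[:,:,::-1])
P=manip.camera_params('scene')
cv2.imwrite('pics/c5.png',cv2.resize(a[190:245,315:375],(780,600)[:2] if 0 else (654,600),interpolation=cv2.INTER_CUBIC)[:,:,::-1])"
```

```text
clock: 6.6
eef_pos: [541.6, -210.7, 83.9]
eef_rot: [3.141, 0.0, 1.59]
wrist_force: [0.2, 0.6, 0.4]
finger_gap: 21.6
finger_force: 40.0
tool shift cm [ 0.04 -0.01  0.89] roll units 0.02 pos [ 541.6 -210.7   83.9] yaw [1.7995e+02 2.0000e-02 9.1110e+01] F [0.2 0.6 0.4] gap 21.6 ff 40.0 t 6.6
```

View pics/c5.png

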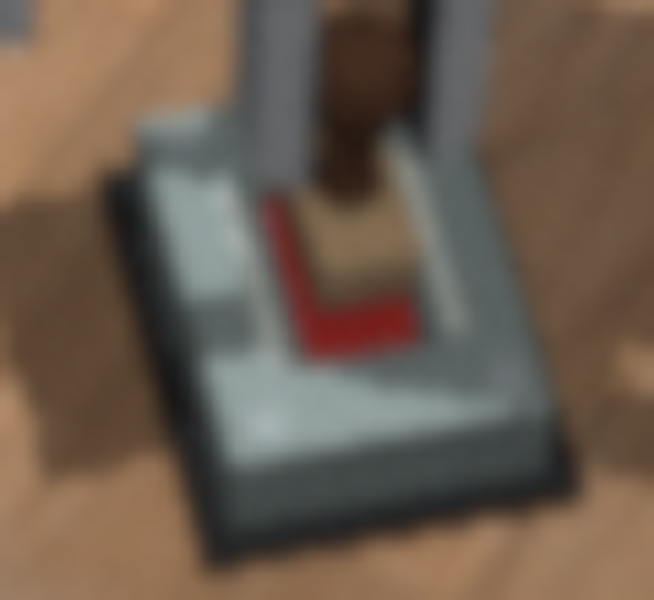

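The crop shows the base squarely parallel to the well, its lower front corners at (322,310) and (413,295); the pad's visible front corners are at (305,360) and (418,340), and red shows at the left. I'll work out the offset.

```bash
python3 -c "
from h import *
f=lambda x,y,z: ray('scene',315+x/10.9-.5,190+y/10.9-.5,z)[:2].round(1)
print('base top front (z57)',f(312,272,57),f(415,258,57)); print('base bottom front (z40)',f(322,310,40),f(413,295,40))
print('well lip z28',f(305,360,28),f(418,340,28)); 
print('dock block top front corners z30',f(235,465,30),f(550,412,30),'back-left',f(140,130,30))
print('lines z30 left',f(262,350,30),f(228,190,30),'right',f(462,330,30),f(400,150,30))
"
```

```text
base top front (z57) [ 554.6 -190.5] [ 533.9 -189.6]
base bottom front (z40) [ 551.4 -192.4] [ 532.8 -192.2]
well lip z28 [ 555.2 -189.1] [ 531.9 -189.2]
dock block top front corners z30 [ 574.8 -166.3] [ 510.6 -165.8] back-left [ 575.9 -249.7]
lines z30 left [ 563.5 -191.9] [ 561.6 -231.4] right [ 523.1 -188.4] [ 525. -234.]
```

Base and well agree within about 1 mm, so I go down gently.

```bash
python3 -m creep '[[-1,[0,0,0.3],0],[-1,[0,0,0.6],0],[-1,[0,0,0.9],0],[-1,[0,0,1.1],0],[-1,[0,0,1.2],0],[-1,[0,0,1.2],0]]' 55;  python3 -m creep '[[-1,[0,0,0.1],0],[-1,[0,0,0.2],0],[-1,[0,0,0.3],0],[-1,[0,0,0.3],0]]'; python3 -m creep '[[-1,[0,0,0.1],0],[-1,[0,0,0.2],0],[-1,[0,0,0.2],0]]'
```

```text
clock: 7.5
eef_pos: [541.3, -210.5, 71.3]
eef_rot: [-3.141, -0.0, 1.59]
wrist_force: [-0.2, 0.8, -0.4]
finger_gap: 21.6
finger_force: 55.0
clock: 7.9
eef_pos: [541.4, -210.6, 68.7]
eef_rot: [3.141, 0.0, 1.59]
wrist_force: [-1.2, 0.5, 4.1]
finger_gap: 21.6
finger_force: 55.0
clock: 8.2
eef_pos: [541.4, -210.6, 66.5]
eef_rot: [3.141, 0.0, 1.59]
wrist_force: [-0.8, 0.2, 4.0]
finger_gap: 21.2
finger_force: 55.0
```

```bash
python3 -m creep '[[-1,[0,0,0.1],0],[-1,[0,0,0.2],0],[-1,[0,0,0.3],0],[-1,[0,0,0.3],0]]'; python3 -m creep '[[-1,[0,0,0.1],0],[-1,[0,0,0.2],0],[-1,[0,0,0.2],0]]';  python3 -m creep '[[-1,[0,0,0.05],0],[-1,[0,0,0.1],0],[-1,[0,0,0.1],0],[-1,[0,0,0.1],0]]'
```

```text
clock: 8.6
eef_pos: [541.4, -210.6, 63.4]
eef_rot: [3.141, 0.0, 1.59]
wrist_force: [0.1, -0.5, 5.2]
finger_gap: 21.5
finger_force: 55.0
clock: 8.9
eef_pos: [541.4, -210.6, 61.5]
eef_rot: [3.141, 0.0, 1.59]
wrist_force: [0.1, 0.6, 6.5]
finger_gap: 21.1
finger_force: 55.0
clock: 9.3
eef_pos: [541.5, -210.7, 60.7]
eef_rot: [3.141, 0.0, 1.59]
wrist_force: [-0.4, 0.5, 6.7]
finger_gap: 21.8
finger_force: 55.0
```

Forces follow the spring curve, so the stop is near. I'll use small steps from here.

```bash
for i in 1 2; do :; done; python3 -m creep '[[-1,[0,0,0.04],0],[-1,[0,0,0.08],0],[-1,[0,0,0.08],0],[-1,[0,0,0.08],0]]' | grep -E 'pos|wrist'; python3 -m creep '[[-1,[0,0,0.04],0],[-1,[0,0,0.04],0],[-1,[0,0,0.04],0]]'| grep -E 'pos|wrist'
```

```text
eef_pos: [541.5, -210.6, 59.9]
wrist_force: [-0.1, 0.4, 7.2]
eef_pos: [541.5, -210.7, 59.5]
wrist_force: [-0.5, -0.1, 6.6]
```

```bash
python3 -m creep '[[-1,[0,0,0.04],0],[-1,[0,0,0.04],0],[-1,[0,0,0.04],0]]'| grep -E 'pos|wrist'; python3 -m creep '[[-1,[0,0,0.04],0],[-1,[0,0,0.04],0],[-1,[0,0,0.04],0]]'| grep -E 'pos|wrist'
```

```text
eef_pos: [541.6, -210.7, 59.3]
wrist_force: [-0.6, -0.7, 7.4]
eef_pos: [541.7, -210.7, 59.2]
wrist_force: [-1.7, 1.2, 11.0]
```

```bash
python3 -m creep '[[-1,[0,0,0.03],0],[-1,[0,0,0.03],0],[-1,[0,0,0.03],0]]'| grep -E 'pos|wrist'
```

```text
eef_pos: [541.8, -210.8, 59.2]
wrist_force: [-1.8, 0.5, 13.3]
```

```bash
python3 -m creep '[[-1,[0,0,0.04],0],[-1,[0,0,0.04],0],[-1,[0,0,0.04],0],[-1,[0,0,0.04],0],[-1,[0,0,0.04],0]]'| grep -E 'pos|wrist'; python3 -m creep '[[-1,[0,0,0],0],[-1,[0,0,0],0],[-1,[0,0,0],0],[-1,[0,0,0],0],[-1,[0,0,0],0],[-1,[0,0,0],0],[-1,[0,0,0],0],[-1,[0,0,0],0],[-1,[0,0,0],0],[-1,[0,0,0],0]]'; python3 -c "
from h import *
a=cam('scene','pics/s5.png')
cv2.imwrite('pics/c6.png',cv2.resize(a[190:245,315:375],(654,600),interpolation=cv2.INTER_CUBIC)[:,:,::-1])"
```

```text
eef_pos: [541.9, -210.8, 59.1]
wrist_force: [-2.6, 1.7, 16.6]
clock: 12.4
eef_pos: [541.9, -210.8, 59.1]
eef_rot: [3.14, 0.001, 1.59]
wrist_force: [-2.4, 1.6, 16.2]
finger_gap: 21.3
finger_force: 55.0
```

View pics/c6.png

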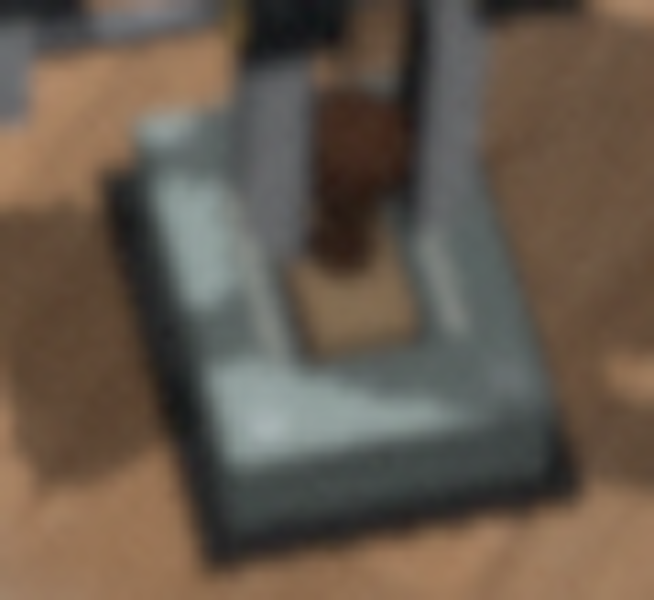

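The base sits squarely in the well, about 3 mm proud, at crop (355,305). The force is steady at 16 N and the grip at 55 N, so I'm handing in.

```bash
python3 -c "
from cell import manip
print(manip.sign_off())"
```

```text
the job is handed in; nothing more can be done
None
```

The largest stamp is in the dock's well, pressed to the stop at about 16 N and still gripped at 55 N; I touched no bystanders and handed the job in at about 12.5 s, but it returned no verdict.

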